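# Unlock the tea-money box and hold the spring latch open

### The job

The grey steel tea-money box has a sprung latch: take the longer of the two hollow-shanked keys off its peg, slip its barrel over the post in the box's lock with the bit in line with the slot, and ease it fully home past the sticky pins, wiggling it if it catches. Then turn the key a quarter turn clockwise, seen from above, and keep holding it there against the spring, still gripped and fully in, so that I can lift the lid: you finish while holding it. Leave the other key, the tiffin, the tumbler and the spice carousel where they are.

Things in the scene. Friction and masses are not known exactly. Their poses are not given: they have to be found in the camera images.
- key_bow (a point): Centre of the black plastic bow (head) of the longer key, loose, 60 g, 73 mm tall, upright on one of two pegs of the wooden stand. The bow is a flat block 34 mm wide (key's x), 10 mm thick (key's y), 30 mm high: grip it across the 10 mm. The key's z points up from tip to bow, its x to the side where the bit sticks out. Below the bow: a steel barrel, 11 mm outside, bore 7 mm
- key_tip (a point): Centre of the longer key's open lower end, 58 mm below key_bow, same axes. On the stand it is 22 mm above the ledge with a peg (4 mm thick, 14 mm high) in its bore: lift it straight up 20 mm or more
- key_bit (a point): Centre of the longer key's bit, a flat steel flag 4 mm thick (key's y) on the lowest 9 mm of the barrel, from the barrel to 14 mm from its axis (key's +x). Its lower outer corner is bevelled, 3.5 mm sideways and 4.2 mm upwards. This point is 9.5 mm from the axis, 4.5 mm above the tip
- small_key_bow (a point): Centre of the bow (24 mm wide, 9 mm thick, 20 mm high) of the shorter key, 45 mm tall, on the stand's other peg, 80 mm from the longer key. To be left alone
- keyhole (a point): Centre of the lock's face on the lock's upright axis, level with the top of the 44 mm square steel plate on the front deck of the grey steel box. z is up, y points along the keyhole's slot: the key enters with its x along this y. The key is home with its tip 15 mm below this point, on the lock's floor; only within 2 mm of home does the bit clear the plate's underside and can turn
- post_top (a point): Top of the lock's fixed post, on the lock's axis, 5 mm above keyhole: 5 mm in diameter, its last 4 mm coned. Round it is a hole of 14 mm diameter with a slot in the plate, 6 mm wide (bevelled edges, 12 mm wide at the top), reaching 16 mm from the axis
- lockbox: Grey steel tea-money box, screwed to the ledge: 204 mm wide (y), 166 mm deep (x), front deck 80 mm high with the lock's plate (top at 84 mm) 50 mm in front (-x) of this origin, lid 84 mm high behind it. Origin under its centre, z up
- lock (a joint): Angle (rad) of the plug that the bit turns: 0 under the slot, growing clockwise from above to a stop at 1.6. A spring returns it (0.02 N m at 0, 0.07 at a quarter turn). The bit has some 4 degrees of play each way. Two sticky sprung pins 7.5 and 11.5 mm below the plate's top are pushed outwards by the bit's bevel: about 8 to 15 N straight down, half that if the key is rocked 3 degrees about its axis
- tiffin: Closed two-tier steel tiffin, 114 mm in diameter, 125 mm high with its handle; origin under its centre. To be left alone
- tumbler: Green glass tumbler, 72 mm in diameter, 105 mm high, empty; origin under its centre. To be left alone
- carousel: White plastic spice carousel with six jars, 148 mm in diameter, 129 mm high with its knob; origin under its centre. To be left alone
Things that resemble listed ones, but are neither listed nor needed, are in the scene too. Leave any orange or yellow look-alike of the part that bears key_bow alone.

How it is judged:
By the outcome, as a careful person would: the job done as asked, in the order asked, and still so for the second after the job is handed in, while the arm keeps its last pose, push and grip.
It also fails if it takes over 51 s, if anything falls off the work surface, if the arm or the gripper's body presses on something with over 40 N, if the wrist force passes 120 N, or if a joint passes its speed limit or range.

### The arm

A 6-joint arm with a two-finger parallel gripper is mounted at the origin on the work surface. World frame = base frame: x ahead of the robot, y to its left, z up, the work surface at z = 0. Lengths are in m, angles in degrees, forces in N, time in s.
With the tool pointing down it reaches from about 0.375 to 0.9 m from the base axis. Payload 3.1 kg.
Tool frame: the origin (TCP) lies at the very end of the fingers, on their centre line; the grasp point (between the pads) lies 19 mm behind it; z points along the fingers, y is the line along which they close (so a half turn about z gives the same grasp; the last joint's range is limited). The gripper opens to 87 mm and grips with 3 to 60 N. Pads are 19 mm wide; open, the fingers measure 117 mm over their backs; the gripper's body (75 mm by 190 mm) begins 51 mm behind the grasp point.
Start: joints at [-82.305, 30.224, 82.088, -0, 67.689, -10.227], TCP at [0.192, -0.595, 0.223] pointing down, gripper open.
Joint ranges: [-176.69, 176.69], [-43.24, 126.21], [12.49, 139.97], [-82, 262], [0, 151.66], [-163.58, 163.58]. Speed limits (degrees/s): [159.86, 159.86, 180, 180, 180, 180].

### API

Orientations are given as a 3x3 rotation matrix whose columns are the frame's x, y, z axes.
In Python, from rig import bot gives the robot as it stands.
- The arm moves only by the tool move_arm, never from a script. Its argument "increments" is a list of rows, each an object with "xyz": the shift along the tool's x, y, z in mm, a list of three; "roll": the turn about the tool's z in rad; "grip": the opening in per cent of the stroke, from 0 (shut) to 100 (fully open). A call has 1 to 5 rows; each row shifts and turns the commanded pose from where the row before left it, along the tool's axes as they then stand; what a row does not reach is not made up. A row lasts 1/12 s, in which the tool goes at most 41.7 mm and 7.16 degrees, less where a joint would pass 70% of its speed; a pose out of reach is approached as far as the arm can. A call is refused whole if a number of a shift passes 41.7 or a number of a turn 0.125, either way. A call with a gripper value outside its range is refused whole. The fingers move at their own pace and stop on an object; the grip force is fixed at half the most. Time passes only in rows, so rows that do not move let the fingers close. It gives the time, the measured TCP pose, the force, the opening and the grip force at its end, in the units of the state.
- bot.read_state(): the state, without advancing time (a new reading comes with each control period).
- bot.capture(name): name is "side" or "top"; returns (picture, depth): 400x640x3 uint8, red, green, blue; 400x640 float32, m along the optical axis (not along the pixel's ray), 0 where there is no reading.
- bot.camera_model(name): a dict with "intrinsics" (3x3 intrinsics, pixels), "rvec" (rotation vector, rad) and "tvec" (3), from world to camera coordinates, as OpenCV has them. Camera axes: x right, y down, z forward; pixel columns grow to the right and rows downward; lengths in m; the calibration is good to about 2 mm. A picture is of the moment at which its call begins. camera_model takes no time and is no camera call.
- bot.hand_in(): hands the job in; it is judged then, once.
Trained networks look in the newest picture that a camera, given by its name, has taken for a name from the list of things; names that differ only in an ending like _2 or _b are one class to them, and where a whole thing is asked for, a point or a joint stands for the part that bears it (a point fixed in the world has none). Each returns a list of dicts, best first, with "conf" (0 to 1); they miss things now and then, are a little off and sometimes report something else, mostly with a low value. They report only what shows in the picture. A call takes as long as a camera call. They do not tell look-alikes from the thing itself.
- bot.spot_in(label, camera): "at" ([x, y, z] in m, in the coordinates of the camera as it stood for that picture, good to about 4 mm: the middle of the surface that is visible of it).
- bot.trace(label, camera): "mask" (400x640 bool, what is visible of it).
The state is a dict: "time_s": time; "joint_positions": joint angles; "qvel": joint speeds; "tau": joint torques, N m; "position": TCP position; "tcp_rot": TCP orientation; "force": force on the tool from outside, world axes, zero at the start; "moment": the same for the moment, N m; "opening": opening from 0.0 (shut) to 1.0 (fully open); "grasp_force": force on a finger pad.
Only numpy, scipy, OpenCV 4.12 (cv2) and the standard library are available. Lean on these libraries where they do the work, as an engineer would, in place of code of your own. Each camera call takes 0.05 s, during which the arm holds its last target. There are 200 camera calls.

## Working session

There is one attempt and no reset: what is moved stays moved. The work goes in short steps, Python scripts to look and compute and a tool call to move; the robot and the scene stay as the last step left them, time stands still between calls to the robot, and variables do not carry over. Pictures are saved under pics/ and viewed, at most 10 in all, crops included, and the job is handed in when it is done.

Besides the shell and the picture viewer there is one more tool, called after ">>>" as name([rows], argument=value, ...), one row to a line, values as JSON. move_arm: Moves the arm, as the interface text tells. Its arguments: {"type":"object","properties":{"increments":{"type":"array"}},"required":["increments"]}

```bash
mkdir -p pics
cat > h.py <<'E'
import numpy as np, cv2
from rig import bot
def cam(n):
    m=bot.camera_model(n); R=cv2.Rodrigues(np.array(m["rvec"],float))[0]; return np.array(m["intrinsics"]),R,np.array(m["tvec"],float).ravel()
def w(n,p):
    K,R,t=cam(n); return R.T@(np.array(p)-t)
def cloud(n,d):
    K,R,t=cam(n); v,u=np.mgrid[:d.shape[0],:d.shape[1]]
    P=np.stack([(u-K[0,2])/K[0,0]*d,(v-K[1,2])/K[1,1]*d,d],-1); return (P-t)@R
def proj(n,P):
    K,R,t=cam(n); p=np.atleast_2d(P)@R.T+t; p=p@K.T; return p[:,:2]/p[:,2:]
E
python3 - <<'E'
from h import *
np.set_printoptions(precision=4,suppress=True)
for n in ("side","top"):
    im,d=bot.capture(n); cv2.imwrite(f"pics/{n}0.png",im[...,::-1]); np.save(f"{n}0.npy",d)
    K,R,t=cam(n); print(n,-R.T@t,K[0,0],R[2])
    for l in ("key_bow","key_bit","small_key_bow","keyhole","post_top","lockbox","tiffin","tumbler","carousel"):
        print(l,[(np.round(w(n,x["at"]),4).tolist(),round(x["conf"],2)) for x in bot.spot_in(l,n)[:4]])
s=bot.read_state();print(s["time_s"],s["position"],s["tcp_rot"],s["opening"])
E
```

```text
side [ 0.4542 -0.7183  0.7618] 393.00102740789896 [ 0.1491  0.7418 -0.6539]
key_bow [([0.6148, -0.2664, 0.0621], 0.77), ([0.5354, -0.235, 0.0829], 0.63), ([0.561, -0.1478, 0.0618], 0.44)]
key_bit [([0.5363, -0.2339, 0.081], 0.73), ([0.6211, -0.2663, 0.0575], 0.59), ([0.5622, -0.1442, 0.0608], 0.44)]
small_key_bow [([0.5404, -0.3142, 0.0622], 0.46)]
keyhole [([0.6255, 0.1609, 0.0791], 0.64)]
post_top [([0.627, 0.158, 0.0875], 0.67)]
lockbox [([0.6208, 0.1563, 0.0834], 0.9)]
tiffin [([0.7424, -0.2843, 0.1002], 0.82), ([0.5394, -0.2328, 0.0763], 0.18)]
tumbler [([0.6638, -0.129, 0.0685], 0.76)]
carousel [([0.5029, 0.4335, 0.069], 0.78)]
top [0.5135 0.0697 1.2258] 392.4447646553768 [ 0.0847  0.0202 -0.9962]
key_bow [([0.5418, -0.228, 0.0943], 0.59)]
key_bit [([0.5566, -0.141, 0.0738], 0.62)]
small_key_bow [([0.5428, -0.3024, 0.0682], 0.44)]
keyhole [([0.6335, 0.2049, 0.0866], 0.6)]
post_top [([0.6374, 0.2049, 0.0861], 0.91)]
lockbox [([0.6329, 0.2031, 0.0828], 0.83), ([0.6714, -0.1147, 0.052], 0.45)]
tiffin [([0.7482, -0.2493, 0.1049], 0.7)]
tumbler [([0.6689, -0.1155, 0.0537], 0.8), ([0.5433, -0.222, 0.09], 0.32)]
carousel [([0.5081, 0.4575, 0.0806], 0.7)]
1.0 [ 0.1923 -0.5947  0.2226] [[ 0.9515  0.3077  0.    ]
 [ 0.3077 -0.9515 -0.0001]
 [-0.      0.0001 -1.    ]] 1.0014953837191423
```

View pics/side0.png

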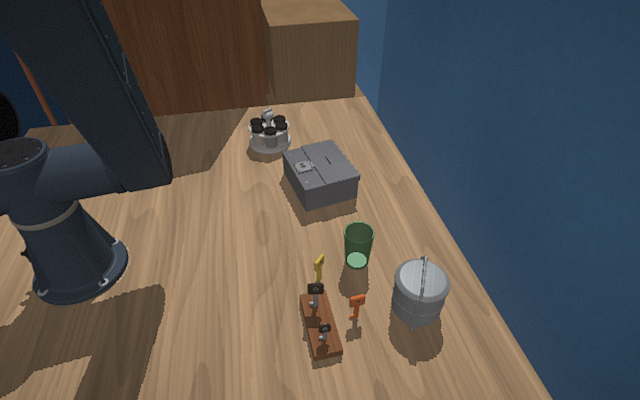

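View pics/top0.png

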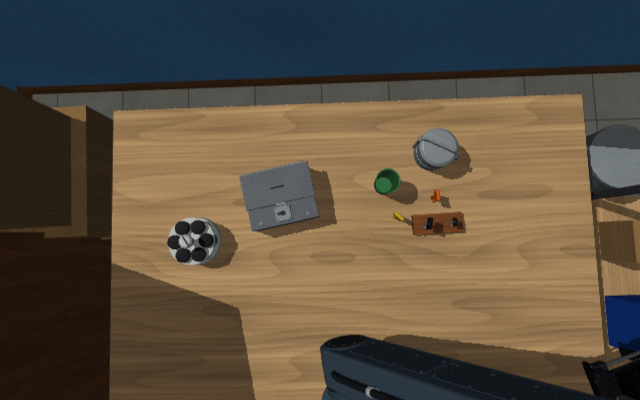

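Run:
```python
from h import *
np.set_printoptions(precision=4,suppress=True)
ims={}
for n,px in (("side",[(304,167),(315,288),(324,328),(357,262),(320,310),(230,220),(330,160)]),("top",[(283,212),(430,223),(455,222),(387,182),(442,224),(300,300),(280,185)])):
    d=np.load(f"{n}0.npy"); C=cloud(n,d)
    for u,v in px: print(n,u,v,d[v,u],C[v,u])
print(proj("side",[[.6374,.2049,.086]]),proj("top",[[.627,.158,.0875]]))
a=cv2.imread("pics/top0.png")
A=cv2.resize(a[150:245,235:330],None,fx=4,fy=4,interpolation=2); B=cv2.resize(a[180:250,380:480],None,fx=4,fy=4,interpolation=2)
s=cv2.imread("pics/side0.png")
D=cv2.resize(s[245:360,290:375],None,fx=4,fy=4,interpolation=2)[:, :340]
c=np.zeros((600,800,3),np.uint8)
c[:380,:380]=A; c[:280,390:790]=B[:, :400]; 
E=cv2.resize(s[140:205,280:360],None,fx=2.7,fy=2.7,interpolation=2); c[385:385+E.shape[0],:E.shape[1]]=E
D=cv2.resize(D,None,fx=.68,fy=.68); c[285:285+D.shape[0],400:400+D.shape[1]]=D
cv2.imwrite("pics/c1.png",c)
```

```text
side 304 167 1.1340792 [0.5841 0.1884 0.0856]
side 315 288 0.8140662 [ 0.5373 -0.2326  0.0868]
side 324 328 0.7694602 [ 0.5399 -0.3129  0.0645]
side 357 262 0.93791515 [ 0.6563 -0.1387  0.031 ]
side 320 310 0.8507212 [ 0.5455 -0.2434  0.0203]
side 230 220 1.0892767 [0.3588 0.0989 0.0013]
side 330 160 1.1592343 [0.6648 0.2066 0.0862]
top 283 212 1.142558 [0.584  0.1965 0.0875]
top 430 223 1.1204652 [ 0.5394 -0.2244  0.0973]
top 455 222 1.1489106 [ 0.5409 -0.3051  0.0672]
top 387 182 1.2293293 [ 0.6737 -0.1223  0.0015]
top 442 224 1.1912266 [ 0.537  -0.2793  0.0249]
top 300 300 1.2038296 [0.3174 0.1594 0.0025]
top 280 185 1.145682 [0.6629 0.2032 0.0912]
[[321.0077 161.4614]] [[295.858  196.8923]]
```

View pics/c1.png

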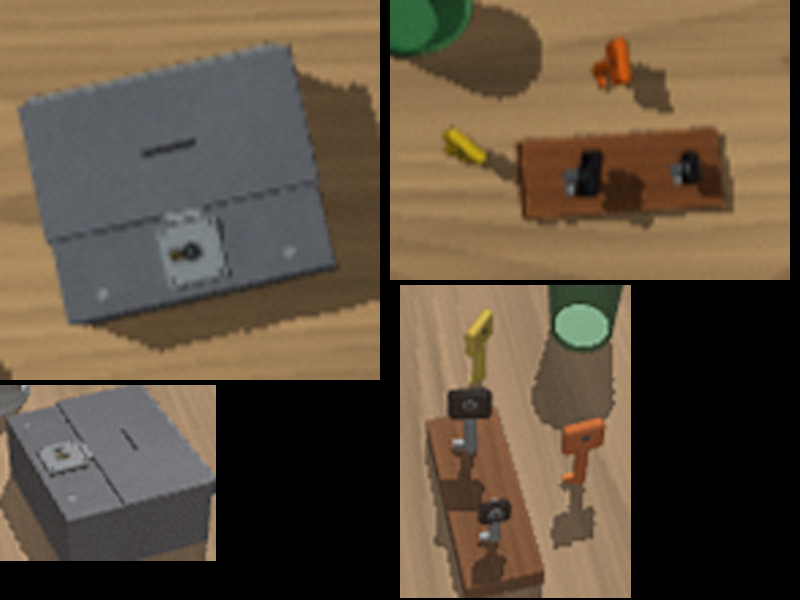

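```bash
cat > m.py <<'E'
from h import *
np.set_printoptions(precision=4,suppress=True)
for n in ("top","side"):
    im,d=bot.capture(n); C=cloud(n,d); X,Y,Z=C[...,0],C[...,1],C[...,2]
    m=(abs(X-.64)<.2)&(abs(Y-.2)<.2)&(Z>.073)&(Z<.1)
    P=C[m]; r=cv2.minAreaRect(P[:,:2].astype(np.float32)*1000); print(n,"box",r,np.median(P[:,2]))
    print(cv2.boxPoints(r))
    lock=im.astype(int)
    g=m&(im.min(2)>np.percentile(im[m].min(1),92))
    for l in ("keyhole","post_top"):
        print(l,[np.round(w(n,x["at"]),4).tolist() for x in bot.spot_in(l,n)[:1]])
    for l,c in (("key_bow",(.54,-.228,.09)),("small_key_bow",(.541,-.308,.065))):
        dark=(im.max(2)<75)&(np.linalg.norm(C-c,axis=2)<.032)&(Z>c[2]-.02)
        Q=C[dark]; r=cv2.minAreaRect(Q[:,:2].astype(np.float32)*1000)
        q=Q[:,:2]-Q[:,:2].mean(0); u=np.linalg.svd(q)[2][0]
        print(n,l,len(Q),"rect",r,"mean",Q.mean(0),"rng",Q.min(0),Q.max(0),"axis deg",np.degrees(np.arctan2(u[1],u[0])))
    K=(X>.45)&(X<.62)&(Y>-.36)&(Y<-.18)&(Z>.012)&(Z<.03)&(im[...,0]>1.4*im[...,2])
    r=cv2.minAreaRect(C[K][:,:2].astype(np.float32)*1000); print("stand",r,np.median(C[K][:,2]))
E
python3 m.py
```

```text
top box ((635.8541259765625, 208.36412048339844), (170.45545959472656, 206.2859649658203), 11.132648468017578) 0.08433652099698646
[[532.3152 293.1104]
 [572.1451  90.7061]
 [739.3931 123.6179]
 [699.5631 326.0221]]
keyhole [[0.6363, 0.2042, 0.0859]]
post_top [[0.6372, 0.2059, 0.0848]]
top key_bow 61 rect ((540.3948364257812, -226.75018310546875), (10.477638244628906, 31.90252113342285), 79.03839111328125) mean [ 0.54   -0.2249  0.0907] rng [ 0.5251 -0.2317  0.0719] [ 0.5565 -0.2196  0.0984] axis deg 170.60040777830687
top small_key_bow 37 rect ((542.5673217773438, -306.5384826660156), (10.363738059997559, 21.05413246154785), 88.45404052734375) mean [ 0.5426 -0.3051  0.0646] rng [ 0.532  -0.3118  0.0476] [ 0.5532 -0.3013  0.0719] axis deg -177.6389971654001
stand ((566.1884765625, -265.8312683105469), (107.78608703613281, 151.37857055664062), 2.1632375717163086) 0.02323351880733377
side box ((631.7853393554688, 205.8714599609375), (170.07334899902344, 212.90237426757812), 11.248306274414062) 0.08451499391116678
[[527.6176 293.6905]
 [569.1467  84.8777]
 [735.9531 118.0525]
 [694.424  326.8652]]
keyhole [[0.6262, 0.1595, 0.0769]]
post_top [[0.6274, 0.1572, 0.0851]]
side key_bow 145 rect ((538.527099609375, -231.12864685058594), (9.22616195678711, 31.345550537109375), 77.79502868652344) mean [ 0.5377 -0.2324  0.0861] rng [ 0.5227 -0.2372  0.0701] [ 0.5542 -0.2257  0.0975] axis deg 170.32123621123878
side small_key_bow 80 rect ((540.889892578125, -310.1037902832031), (24.136667251586914, 7.041412830352783), 1.9698823690414429) mean [ 0.5399 -0.3112  0.0616] rng [ 0.5288 -0.3136  0.0477] [ 0.5529 -0.3063  0.0693] axis deg 178.65372274718325
stand ((564.2858276367188, -268.0152587890625), (110.4140853881836, 151.49072265625), 2.1340489387512207) 0.02272180941580048
```

```bash
cat > p.py <<'E'
from h import *
import json
def st():
    s=bot.read_state(); R=np.array(s["tcp_rot"]); return np.array(s["position"])*1000,np.degrees(np.arctan2(R[1,0],R[0,0])),s
def plan(p,az,tp,taz,n,grip,start=None):
    """rows from p (mm), az (deg) to tp, taz(unwrapped) ; returns rows, shift in pre-turn axes"""
    rows=[];p=np.array(p,float)
    for i in range(n):
        k=n-i; d=(np.array(tp)-p)/k; r=round(float(-np.radians(taz-az)/k),3)
        c,s=np.cos(np.radians(az)),np.sin(np.radians(az))
        R=np.array([[c,s,0],[s,-c,0],[0,0,-1]])
        x=np.round(R.T@d,1); p=p+R@x; az-=np.degrees(r)
        rows.append({"xyz":x.tolist(),"roll":r,"grip":grip})
    for i in range(0,n,5): print(json.dumps(rows[i:i+5]))
    print("end",p.round(1),round(az,2)); return p,az
E
python3 - <<'E'
from p import *
p,a,s=st(); print(p,a,s["time_s"])
plan(p,a,[540,-227.5,150],170.5,25,45)
E
```

```text
[ 192.36969195 -594.64768341  222.56685594] 17.924204413556613 1.3
[{"xyz": [17.8, -9.7, 2.9], "roll": -0.107, "grip": 45}, {"xyz": [18.7, -7.7, 2.9], "roll": -0.106, "grip": 45}, {"xyz": [19.4, -5.7, 2.9], "roll": -0.107, "grip": 45}, {"xyz": [19.9, -3.6, 2.9], "roll": -0.106, "grip": 45}, {"xyz": [20.2, -1.5, 2.9], "roll": -0.107, "grip": 45}]
[{"xyz": [20.2, 0.7, 2.9], "roll": -0.106, "grip": 45}, {"xyz": [20.0, 2.8, 2.9], "roll": -0.107, "grip": 45}, {"xyz": [19.6, 4.9, 2.9], "roll": -0.106, "grip": 45}, {"xyz": [19.0, 7.0, 2.9], "roll": -0.107, "grip": 45}, {"xyz": [18.1, 9.0, 2.9], "roll": -0.106, "grip": 45}]
[{"xyz": [17.1, 10.8, 2.9], "roll": -0.107, "grip": 45}, {"xyz": [15.8, 12.6, 2.9], "roll": -0.106, "grip": 45}, {"xyz": [14.4, 14.2, 2.9], "roll": -0.107, "grip": 45}, {"xyz": [12.8, 15.6, 2.9], "roll": -0.106, "grip": 45}, {"xyz": [11.1, 16.9, 2.9], "roll": -0.107, "grip": 45}]
[{"xyz": [9.2, 18.0, 2.9], "roll": -0.106, "grip": 45}, {"xyz": [7.3, 18.9, 2.9], "roll": -0.107, "grip": 45}, {"xyz": [5.2, 19.5, 2.9], "roll": -0.106, "grip": 45}, {"xyz": [3.1, 20.0, 2.9], "roll": -0.107, "grip": 45}, {"xyz": [1.0, 20.2, 2.9], "roll": -0.106, "grip": 45}]
[{"xyz": [-1.2, 20.2, 2.9], "roll": -0.107, "grip": 45}, {"xyz": [-3.4, 20.0, 2.9], "roll": -0.106, "grip": 45}, {"xyz": [-5.4, 19.5, 2.9], "roll": -0.107, "grip": 45}, {"xyz": [-7.5, 18.8, 2.9], "roll": -0.106, "grip": 45}, {"xyz": [-9.4, 17.8, 3.0], "roll": -0.107, "grip": 45}]
end [ 540.  -227.5  150. ] 170.5
```

>>> move_arm([
  {"xyz": [17.8, -9.7, 2.9], "roll": -0.107, "grip": 45},
  {"xyz": [18.7, -7.7, 2.9], "roll": -0.106, "grip": 45},
  {"xyz": [19.4, -5.7, 2.9], "roll": -0.107, "grip": 45},
  {"xyz": [19.9, -3.6, 2.9], "roll": -0.106, "grip": 45},
  {"xyz": [20.2, -1.5, 2.9], "roll": -0.107, "grip": 45},
])

```text
time_s: 1.72
position: [0.2625, -0.5206, 0.208]
tcp_rot: [[0.659, 0.752, 0.0], [0.752, -0.659, -0.0], [-0.0, 0.0, -1.0]]
force: [-0.4, -0.8, 0.0]
opening: 0.705
grasp_force: 0.0
```

>>> move_arm([
  {"xyz": [20.2, 0.7, 2.9], "roll": -0.106, "grip": 45},
  {"xyz": [20.0, 2.8, 2.9], "roll": -0.107, "grip": 45},
  {"xyz": [19.6, 4.9, 2.9], "roll": -0.106, "grip": 45},
  {"xyz": [19.0, 7.0, 2.9], "roll": -0.107, "grip": 45},
  {"xyz": [18.1, 9.0, 2.9], "roll": -0.106, "grip": 45},
])

```text
time_s: 2.13
position: [0.3322, -0.4472, 0.1935]
tcp_rot: [[0.187, 0.982, 0.0], [0.982, -0.187, -0.0], [-0.0, 0.0, -1.0]]
force: [-0.5, 0.1, 0.0]
opening: 0.455
grasp_force: 0.0
```

>>> move_arm([
  {"xyz": [17.1, 10.8, 2.9], "roll": -0.107, "grip": 45},
  {"xyz": [15.8, 12.6, 2.9], "roll": -0.106, "grip": 45},
  {"xyz": [14.4, 14.2, 2.9], "roll": -0.107, "grip": 45},
  {"xyz": [12.8, 15.6, 2.9], "roll": -0.106, "grip": 45},
  {"xyz": [11.1, 16.9, 2.9], "roll": -0.107, "grip": 45},
])

```text
time_s: 2.55
position: [0.4017, -0.3738, 0.179]
tcp_rot: [[-0.338, 0.941, 0.0], [0.941, 0.338, -0.0], [-0.0, 0.0, -1.0]]
force: [-0.2, -0.2, 0.5]
opening: 0.45
grasp_force: 0.0
```

>>> move_arm([
  {"xyz": [9.2, 18.0, 2.9], "roll": -0.106, "grip": 45},
  {"xyz": [7.3, 18.9, 2.9], "roll": -0.107, "grip": 45},
  {"xyz": [5.2, 19.5, 2.9], "roll": -0.106, "grip": 45},
  {"xyz": [3.1, 20.0, 2.9], "roll": -0.107, "grip": 45},
  {"xyz": [1.0, 20.2, 2.9], "roll": -0.106, "grip": 45},
])

```text
time_s: 2.97
position: [0.4712, -0.3003, 0.1645]
tcp_rot: [[-0.769, 0.639, 0.0], [0.639, 0.769, -0.0], [-0.0, -0.0, -1.0]]
force: [-0.8, -1.5, -0.2]
opening: 0.449
grasp_force: 0.0
```

>>> move_arm([
  {"xyz": [-1.2, 20.2, 2.9], "roll": -0.107, "grip": 45},
  {"xyz": [-3.4, 20.0, 2.9], "roll": -0.106, "grip": 45},
  {"xyz": [-5.4, 19.5, 2.9], "roll": -0.107, "grip": 45},
  {"xyz": [-7.5, 18.8, 2.9], "roll": -0.106, "grip": 45},
  {"xyz": [-9.4, 17.8, 3.0], "roll": -0.107, "grip": 45},
])

```text
time_s: 3.38
position: [0.5408, -0.2268, 0.1499]
tcp_rot: [[-0.987, 0.16, 0.0], [0.16, 0.987, -0.0], [-0.0, -0.0, -1.0]]
force: [0.4, -0.3, -0.6]
opening: 0.446
grasp_force: 0.0
```

>>> move_arm([
  {"xyz": [0, 0, 0], "roll": 0, "grip": 45},
])

```text
time_s: 3.47
position: [0.5419, -0.225, 0.1496]
tcp_rot: [[-0.987, 0.159, 0.001], [0.159, 0.987, 0.001], [-0.001, 0.001, -1.0]]
force: [0.5, -0.5, 0.2]
opening: 0.446
grasp_force: 0.0
```

>>> move_arm([
  {"xyz": [0, 0, 15], "roll": 0, "grip": 45},
  {"xyz": [0, 0, 15], "roll": 0, "grip": 45},
  {"xyz": [0, 0, 12], "roll": 0, "grip": 45},
  {"xyz": [0, 0, 0], "roll": 0, "grip": 45},
  {"xyz": [0, 0, 0], "roll": 0, "grip": 45},
])

```text
time_s: 3.88
position: [0.5393, -0.2278, 0.1076]
tcp_rot: [[-0.986, 0.166, -0.001], [0.166, 0.986, 0.001], [0.001, 0.0, -1.0]]
force: [0.6, 0.9, -0.2]
opening: 0.447
grasp_force: 0.0
```

Run:
```python
from p import *
p,a,s=st(); print(p,a,s["time_s"],s["joint_positions"])
im,d=bot.capture("side"); 
q=proj("side",p/1000)[0]; print(q, proj("side",[[.5395,-.227,.095],[.5395,-.227,.065]]))
c=cv2.resize(im[220:350,250:400,::-1],None,fx=4,fy=4,interpolation=2); cv2.imwrite("pics/s2.png",c)
```

```text
[ 539.34330909 -227.79451196  107.58725167] 170.4191116159721 3.8833 [-3.38202786e+01  3.59723923e+01  9.34840609e+01 -1.35672777e-02
  5.06271553e+01 -1.14230759e+02]
[315.42074434 279.77848941] [[315.49129054 283.22404768]
 [315.64623791 291.90236604]]
```

View pics/s2.png

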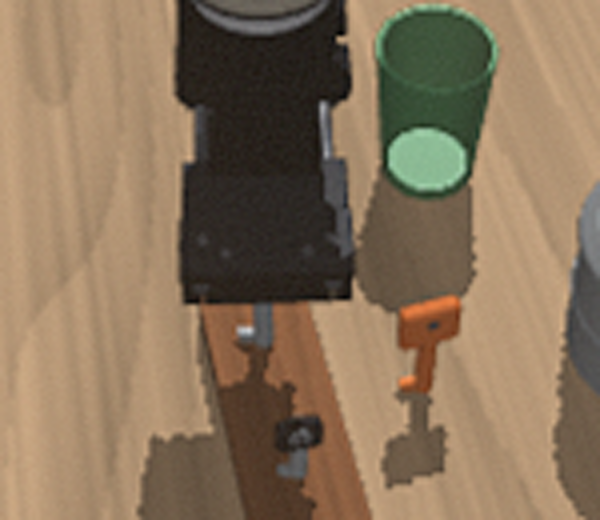

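The gripper hangs over the longer key, its barrel emerging at (260,320), nearly under the gripper's middle (267). The small key at (298,435) is clear, so I can descend.

>>> move_arm([
  {"xyz": [0, 0, 15], "roll": 0, "grip": 45},
  {"xyz": [0, 0, 15], "roll": 0, "grip": 45},
  {"xyz": [0, 0, 15], "roll": 0, "grip": 45},
  {"xyz": [0, 0, 0], "roll": 0, "grip": 45},
  {"xyz": [0, 0, 0], "roll": 0, "grip": 0},
])

```text
time_s: 4.35
position: [0.54, -0.2278, 0.0633]
tcp_rot: [[-0.986, 0.166, -0.0], [0.166, 0.986, 0.0], [0.0, -0.0, -1.0]]
force: [0.5, -1.1, 0.7]
opening: 0.423
grasp_force: 0.0
```

>>> move_arm([
  {"xyz": [0, 0, 0], "roll": 0, "grip": 0},
  {"xyz": [0, 0, 0], "roll": 0, "grip": 0},
  {"xyz": [0, 0, 0], "roll": 0, "grip": 0},
  {"xyz": [0, 0, 0], "roll": 0, "grip": 0},
  {"xyz": [0, 0, 0], "roll": 0, "grip": 0},
])

```text
time_s: 4.77
position: [0.5403, -0.2277, 0.0636]
tcp_rot: [[-0.986, 0.165, 0.001], [0.165, 0.986, -0.001], [-0.001, -0.0, -1.0]]
force: [-0.0, 0.6, 1.9]
opening: 0.111
grasp_force: 30.0
```

>>> move_arm([
  {"xyz": [0, 0, -8], "roll": 0, "grip": 0},
  {"xyz": [0, 0, -12], "roll": 0, "grip": 0},
  {"xyz": [0, 0, -20], "roll": 0, "grip": 0},
  {"xyz": [0, 0, -35], "roll": 0, "grip": 0},
  {"xyz": [0, 0, -37], "roll": 0, "grip": 0},
])

```text
time_s: 5.18
position: [0.5388, -0.2268, 0.1758]
tcp_rot: [[-0.986, 0.165, -0.003], [0.165, 0.986, 0.002], [0.003, 0.001, -1.0]]
force: [1.0, -0.4, -0.2]
opening: 0.113
grasp_force: 30.0
```

Run:
```python
from p import *
plan([540,-227.5,175],170.5,[585.5,198.3,180],101.2,20,0)
```

```text
[{"xyz": [1.3, 21.4, -0.2], "roll": 0.06, "grip": 0}, {"xyz": [2.5, 21.3, -0.3], "roll": 0.061, "grip": 0}, {"xyz": [3.8, 21.1, -0.2], "roll": 0.06, "grip": 0}, {"xyz": [5.1, 20.8, -0.3], "roll": 0.061, "grip": 0}, {"xyz": [6.4, 20.4, -0.2], "roll": 0.06, "grip": 0}]
[{"xyz": [7.6, 20.0, -0.3], "roll": 0.061, "grip": 0}, {"xyz": [8.8, 19.5, -0.2], "roll": 0.06, "grip": 0}, {"xyz": [9.9, 19.0, -0.3], "roll": 0.061, "grip": 0}, {"xyz": [11.1, 18.3, -0.2], "roll": 0.06, "grip": 0}, {"xyz": [12.1, 17.6, -0.3], "roll": 0.061, "grip": 0}]
[{"xyz": [13.2, 16.9, -0.2], "roll": 0.06, "grip": 0}, {"xyz": [14.2, 16.0, -0.3], "roll": 0.061, "grip": 0}, {"xyz": [15.1, 15.1, -0.2], "roll": 0.06, "grip": 0}, {"xyz": [16.0, 14.2, -0.3], "roll": 0.061, "grip": 0}, {"xyz": [16.9, 13.2, -0.2], "roll": 0.06, "grip": 0}]
[{"xyz": [17.6, 12.2, -0.3], "roll": 0.061, "grip": 0}, {"xyz": [18.3, 11.1, -0.2], "roll": 0.06, "grip": 0}, {"xyz": [19.0, 10.0, -0.3], "roll": 0.061, "grip": 0}, {"xyz": [19.5, 8.8, -0.2], "roll": 0.06, "grip": 0}, {"xyz": [20.1, 7.5, -0.3], "roll": 0.061, "grip": 0}]
end [585.5 198.3 180. ] 101.17
```

>>> move_arm([
  {"xyz": [1.3, 21.4, -0.2], "roll": 0.06, "grip": 0},
  {"xyz": [2.5, 21.3, -0.3], "roll": 0.061, "grip": 0},
  {"xyz": [3.8, 21.1, -0.2], "roll": 0.06, "grip": 0},
  {"xyz": [5.1, 20.8, -0.3], "roll": 0.061, "grip": 0},
  {"xyz": [6.4, 20.4, -0.2], "roll": 0.06, "grip": 0},
])

```text
time_s: 5.6
position: [0.5514, -0.1201, 0.1775]
tcp_rot: [[-0.891, 0.454, 0.001], [0.454, 0.891, -0.0], [-0.001, 0.0, -1.0]]
force: [0.3, 0.4, -0.2]
opening: 0.109
grasp_force: 30.0
```

>>> move_arm([
  {"xyz": [7.6, 20.0, -0.3], "roll": 0.061, "grip": 0},
  {"xyz": [8.8, 19.5, -0.2], "roll": 0.06, "grip": 0},
  {"xyz": [9.9, 19.0, -0.3], "roll": 0.061, "grip": 0},
  {"xyz": [11.1, 18.3, -0.2], "roll": 0.06, "grip": 0},
  {"xyz": [12.1, 17.6, -0.3], "roll": 0.061, "grip": 0},
])

```text
time_s: 6.02
position: [0.5626, -0.0135, 0.1786]
tcp_rot: [[-0.715, 0.699, 0.001], [0.699, 0.715, -0.0], [-0.001, 0.0, -1.0]]
force: [0.3, -0.2, -0.9]
opening: 0.114
grasp_force: 30.0
```

>>> move_arm([
  {"xyz": [13.2, 16.9, -0.2], "roll": 0.06, "grip": 0},
  {"xyz": [14.2, 16.0, -0.3], "roll": 0.061, "grip": 0},
  {"xyz": [15.1, 15.1, -0.2], "roll": 0.06, "grip": 0},
  {"xyz": [16.0, 14.2, -0.3], "roll": 0.061, "grip": 0},
  {"xyz": [16.9, 13.2, -0.2], "roll": 0.06, "grip": 0},
])

```text
time_s: 6.43
position: [0.574, 0.0929, 0.1798]
tcp_rot: [[-0.475, 0.88, 0.001], [0.88, 0.475, -0.0], [-0.0, 0.001, -1.0]]
force: [0.4, 0.5, -1.5]
opening: 0.114
grasp_force: 30.0
```

>>> move_arm([
  {"xyz": [17.6, 12.2, -0.3], "roll": 0.061, "grip": 0},
  {"xyz": [18.3, 11.1, -0.2], "roll": 0.06, "grip": 0},
  {"xyz": [19.0, 10.0, -0.3], "roll": 0.061, "grip": 0},
  {"xyz": [19.5, 8.8, -0.2], "roll": 0.06, "grip": 0},
  {"xyz": [20.1, 7.5, -0.3], "roll": 0.061, "grip": 0},
])

```text
time_s: 6.85
position: [0.5853, 0.1994, 0.1811]
tcp_rot: [[-0.191, 0.982, 0.001], [0.982, 0.191, 0.0], [-0.0, 0.001, -1.0]]
force: [0.5, -0.7, -0.8]
opening: 0.109
grasp_force: 30.0
```

>>> move_arm([
  {"xyz": [0, 0, 10], "roll": 0, "grip": 0},
  {"xyz": [0, 0, 15], "roll": 0, "grip": 0},
  {"xyz": [0, 0, 10], "roll": 0, "grip": 0},
  {"xyz": [0, 0, 0], "roll": 0, "grip": 0},
  {"xyz": [0, 0, 0], "roll": 0, "grip": 0},
])

```text
time_s: 7.27
position: [0.5848, 0.1976, 0.1444]
tcp_rot: [[-0.193, 0.981, -0.002], [0.981, 0.193, -0.0], [-0.0, -0.002, -1.0]]
force: [-0.4, 0.0, -0.6]
opening: 0.114
grasp_force: 30.0
```

Run:
```python
from p import *
p,a,s=st(); print(p,a,s["time_s"],s["joint_positions"][5],s["force"],s["moment"])
im,d=bot.capture("side"); np.savez("l1.npz",im=im,d=d)
im2,d2=bot.capture("top")
for l in ("key_bow","key_bit","key_tip","keyhole","post_top"):
    for n in ("side","top"): print(l,n,[(np.round(w(n,x["at"]),4).tolist(),round(x["conf"],2)) for x in bot.spot_in(l,n)[:3]])
c=np.vstack([cv2.resize(im[120:190,260:350,::-1],None,fx=6,fy=6,interpolation=2)]); cv2.imwrite("pics/s3.png",c)
```

```text
[584.7683465  197.56686499 144.43871604] 101.15034327163335 7.2667 -2.8337604183426888 [-0.43644354  0.02084731 -0.63894062] [-0.03076091 -0.0708121   0.0284158 ]
key_bow side [([0.6163, -0.2653, 0.0646], 0.78), ([0.5618, -0.149, 0.0602], 0.43), ([0.586, 0.1925, 0.1417], 0.39)]
key_bow top [([0.6209, -0.2544, 0.0684], 0.54)]
key_bit side [([0.623, -0.2612, 0.0565], 0.73)]
key_bit top [([0.6241, -0.2548, 0.0706], 0.56), ([0.5608, -0.1447, 0.0731], 0.38)]
key_tip side [([0.5606, -0.1464, 0.0589], 0.71), ([0.6211, -0.2692, 0.0582], 0.58), ([0.5854, 0.1928, 0.1365], 0.42)]
key_tip top [([0.5608, -0.1388, 0.0742], 0.58), ([0.6722, -0.1155, 0.0524], 0.28)]
keyhole side [([0.6284, 0.1549, 0.0811], 0.7)]
keyhole top [([0.652, 0.1445, 0.0881], 0.69), ([0.7503, -0.2525, 0.1051], 0.26)]
post_top side [([0.6307, 0.1559, 0.0811], 0.57)]
post_top top [([0.6524, 0.1485, 0.0833], 0.69)]
```

View pics/s3.png

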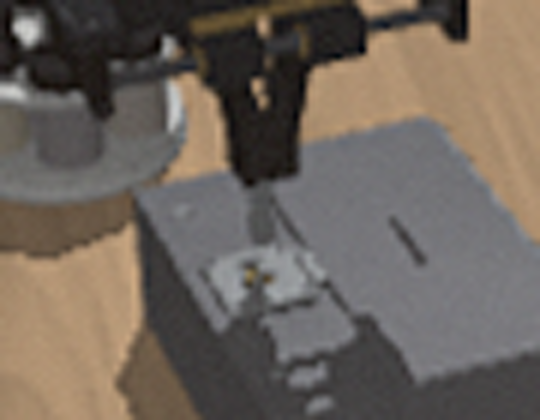

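The side view shows the barrel's lower end at crop (262,243) → pixel (303.7,160.5), right above the post at crop (256,273) → (302.7,165.5). I'll check that against the calibrated estimate and refine the plate centre.

Run:
```python
from p import *
np.set_printoptions(precision=2,suppress=True)
a=np.radians(11.15); ex=np.array([np.cos(a),np.sin(a)]); ey=np.array([-ex[1],ex[0]])
c0=np.array([.5855,.1983])
print("proj tip,post",proj("side",[[.5848,.1976,.1034],[.5855,.1983,.089],[.5855,.1983,.084]]))
for n in ("top","side"):
    im=cv2.imread(f"pics/{n}0.png").astype(int); 
    K,R,t=cam(n)
    # rectify the z=0.084 plane around c0 in box axes, 0.25 mm/px
    g=np.arange(-40,40.01,.25)/1000; A,B=np.meshgrid(g,g) # A along ex, B along ey
    P=np.stack([c0[0]+A*ex[0]+B*ey[0],c0[1]+A*ex[1]+B*ey[1],np.full_like(A,.084)],-1).reshape(-1,3)
    uv=proj(n,P).reshape(*A.shape,2).astype(np.float32)
    r=cv2.remap(im.astype(np.uint8),uv[...,0],uv[...,1],cv2.INTER_CUBIC)
    cv2.imwrite(f"rect_{n}.png",r)
    gg=r.min(2).astype(float)
    # best 44mm square: matched filter inside minus ring, ignoring hole
    best=[]
    box=cv2.boxFilter(gg,-1,(177,177),borderType=cv2.BORDER_REPLICATE); out=cv2.boxFilter(gg,-1,(201,201),borderType=cv2.BORDER_REPLICATE)
    sc=box*177**2*2-(out*201**2-box*177**2)*177**2/(201**2-177**2)-box*177**2
    y,x=np.unravel_index(sc.argmax(),sc.shape); print(n,"plate square centre off (ex,ey) mm",g[x]*1e3,g[y]*1e3)
    # dark hole centroid
    sub=(abs(A)<.02)&(abs(B)<.02); th=np.median(gg[sub])-45; m=sub&(gg<th); print("dark n",m.sum(),"cent",A[m].mean()*1e3,B[m].mean()*1e3,"B range",np.percentile(B[m],[2,98])*1e3,"A",np.percentile(A[m],[2,98])*1e3)
x=np.hstack([cv2.resize(cv2.imread(f"rect_{n}.png"),(390,390)) for n in("top","side")])
for k in (0,390): cv2.drawMarker(x,(195+k,195),(0,0,255),0,8,1); cv2.rectangle(x,(195+k-107,195-107),(195+k+107,195+107),(0,255,0),1)
cv2.imwrite("pics/rect.png",x)
```

```text
proj tip,post [[303.55 160.1 ]
 [303.9  164.  ]
 [303.95 165.4 ]]
top plate square centre off (ex,ey) mm -3.0 1.0
dark n 3266 cent -2.599816289038579 4.190217391304349 B range [-5.25 15.5 ] A [-8.    3.17]
side plate square centre off (ex,ey) mm -4.25 -2.75
dark n 2565 cent -4.3729044834307995 2.4718323586744635 B range [-5.5 13. ] A [-10.     1.75]
```

View pics/rect.png

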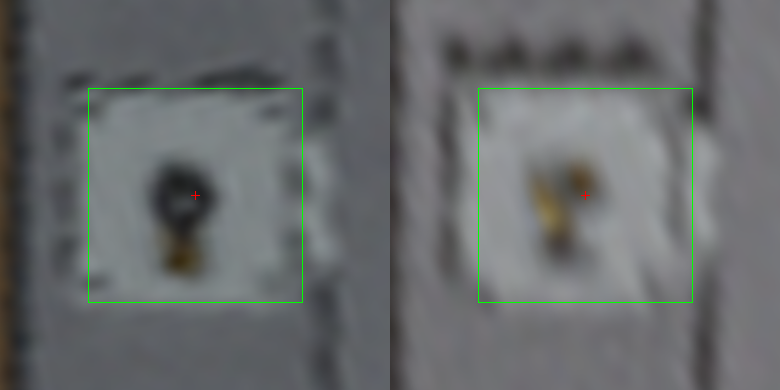

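The top camera puts the hole about 2.6 mm on the box's −x side of my estimate, and the side camera about 3–4 mm. I shift 2.4 mm along −tool y and go down gently.

>>> move_arm([
  {"xyz": [0, -2.4, 0], "roll": 0, "grip": 0},
  {"xyz": [0, 0, 6], "roll": 0, "grip": 0},
  {"xyz": [0, 0, 6], "roll": 0, "grip": 0},
  {"xyz": [0, 0, 2], "roll": 0, "grip": 0},
  {"xyz": [0, 0, 0], "roll": 0, "grip": 0},
])

```text
time_s: 8.28
position: [0.5823, 0.1975, 0.1298]
tcp_rot: [[-0.194, 0.981, -0.002], [0.981, 0.194, -0.001], [-0.0, -0.002, -1.0]]
force: [-0.0, -0.4, -0.7]
opening: 0.114
grasp_force: 30.0
```

>>> move_arm([
  {"xyz": [0, 0, 1], "roll": 0, "grip": 0},
  {"xyz": [0, 0, 1], "roll": 0, "grip": 0},
  {"xyz": [0, 0, 0], "roll": 0, "grip": 0},
])

```text
time_s: 8.53
position: [0.5828, 0.1975, 0.1289]
tcp_rot: [[-0.194, 0.981, -0.001], [0.981, 0.194, -0.001], [-0.001, -0.001, -1.0]]
force: [-0.7, -0.8, 0.8]
opening: 0.111
grasp_force: 30.0
```

>>> move_arm([
  {"xyz": [0, 0, 1], "roll": 0, "grip": 0},
  {"xyz": [0, 0, 1], "roll": 0, "grip": 0},
  {"xyz": [0, 0, 0], "roll": 0, "grip": 0},
])

```text
time_s: 8.78
position: [0.5829, 0.1972, 0.1274]
tcp_rot: [[-0.194, 0.981, -0.0], [0.981, 0.194, -0.001], [-0.001, -0.001, -1.0]]
force: [-1.6, -4.1, 3.7]
opening: 0.11
grasp_force: 30.0
```

Run:
```python
from p import *
im,d=bot.capture("side")
p,a,s=st(); print(p,a,s["force"],s["moment"])
print(proj("side",[[p[0]/1e3,p[1]/1e3,(p[2]-41.5)/1e3]]))
c=cv2.resize(im[125:185,270:340,::-1],None,fx=8,fy=8,interpolation=2); cv2.imwrite("pics/s4.png",c)
```

```text
[582.95000665 197.18278142 127.37023524] 101.19705680077875 [-1.63243035 -3.53484984  4.82132147] [-0.84309153  0.36634644 -0.03248981]
[[303.12577572 165.2007135 ]]
```

View pics/s4.png

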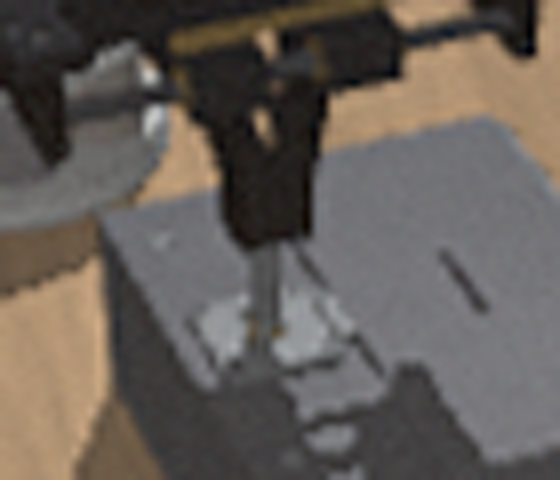

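Side view: the barrel is over the post at crop (265,330), and contact with the cone pushes the key toward −y and −x. I follow that force.

>>> move_arm([
  {"xyz": [-1.0, -0.5, 0], "roll": 0, "grip": 0},
  {"xyz": [0, 0, 0], "roll": 0, "grip": 0},
])

```text
time_s: 9.0
position: [0.5828, 0.1967, 0.1271]
tcp_rot: [[-0.194, 0.981, 0.0], [0.981, 0.194, 0.0], [0.0, 0.0, -1.0]]
force: [-2.1, -1.6, 3.9]
opening: 0.111
grasp_force: 30.0
```

>>> move_arm([
  {"xyz": [0, 0, 1], "roll": 0, "grip": 0},
  {"xyz": [0, 0, 0], "roll": 0, "grip": 0},
])

```text
time_s: 9.17
position: [0.5826, 0.1964, 0.1256]
tcp_rot: [[-0.194, 0.981, -0.0], [0.981, 0.194, -0.001], [-0.001, -0.0, -1.0]]
force: [-1.9, -4.3, -0.2]
opening: 0.114
grasp_force: 30.0
```

>>> move_arm([
  {"xyz": [-0.8, -0.4, 0], "roll": 0, "grip": 0},
  {"xyz": [0, 0, 1], "roll": 0, "grip": 0},
  {"xyz": [0, 0, 0.5], "roll": 0, "grip": 0},
  {"xyz": [0, 0, 0], "roll": 0, "grip": 0},
])

```text
time_s: 9.5
position: [0.5823, 0.1959, 0.1241]
tcp_rot: [[-0.194, 0.981, -0.001], [0.981, 0.194, 0.0], [0.0, -0.001, -1.0]]
force: [-0.9, -2.8, -0.3]
opening: 0.115
grasp_force: 30.0
```

>>> move_arm([
  {"xyz": [0, 0, 1], "roll": 0, "grip": 0},
  {"xyz": [0, 0, 0.5], "roll": 0, "grip": 0},
  {"xyz": [0, 0, 0], "roll": 0, "grip": 0},
])

```text
time_s: 9.75
position: [0.5823, 0.1959, 0.1228]
tcp_rot: [[-0.194, 0.981, -0.0], [0.981, 0.194, -0.0], [0.0, -0.0, -1.0]]
force: [-0.3, -2.5, -0.0]
opening: 0.112
grasp_force: 30.0
```

>>> move_arm([
  {"xyz": [-0.6, 0, 1], "roll": 0, "grip": 0},
  {"xyz": [0, 0, 1], "roll": 0, "grip": 0},
  {"xyz": [0, 0, 1], "roll": 0, "grip": 0},
  {"xyz": [0, 0, 0.5], "roll": 0, "grip": 0},
  {"xyz": [0, 0, 0], "roll": 0, "grip": 0},
])

```text
time_s: 10.17
position: [0.5824, 0.1955, 0.1192]
tcp_rot: [[-0.194, 0.981, -0.0], [0.981, 0.194, 0.0], [0.0, -0.0, -1.0]]
force: [-2.5, -1.0, -0.5]
opening: 0.115
grasp_force: 30.0
```

>>> move_arm([
  {"xyz": [0, 0, 1], "roll": 0, "grip": 0},
  {"xyz": [0, 0, 1], "roll": 0, "grip": 0},
  {"xyz": [0, 0, 0], "roll": 0, "grip": 0},
])

```text
time_s: 10.42
position: [0.5826, 0.1952, 0.1176]
tcp_rot: [[-0.194, 0.981, -0.0], [0.981, 0.194, -0.0], [-0.0, -0.0, -1.0]]
force: [-2.2, -1.7, 3.0]
opening: 0.112
grasp_force: 30.0
```

>>> move_arm([
  {"xyz": [0, -0.3, 0.5], "roll": 0.05, "grip": 0},
  {"xyz": [0, 0, 0.7], "roll": -0.05, "grip": 0},
  {"xyz": [0, 0, 0.7], "roll": -0.05, "grip": 0},
  {"xyz": [0, 0, 0.7], "roll": 0.05, "grip": 0},
])

```text
time_s: 10.75
position: [0.5827, 0.1948, 0.1156]
tcp_rot: [[-0.195, 0.981, 0.001], [0.981, 0.195, -0.001], [-0.001, 0.001, -1.0]]
force: [-3.3, -4.3, 5.6]
opening: 0.11
grasp_force: 30.0
```

>>> move_arm([
  {"xyz": [0, 0, 0.7], "roll": 0.05, "grip": 0},
  {"xyz": [0, 0, 0.7], "roll": -0.05, "grip": 0},
  {"xyz": [0, 0, 0.7], "roll": -0.05, "grip": 0},
  {"xyz": [0, 0, 0.7], "roll": 0.05, "grip": 0},
])

```text
time_s: 11.08
position: [0.5827, 0.1945, 0.1128]
tcp_rot: [[-0.195, 0.981, 0.001], [0.981, 0.195, -0.001], [-0.002, 0.001, -1.0]]
force: [-3.7, -5.7, 5.7]
opening: 0.114
grasp_force: 30.0
```

>>> move_arm([
  {"xyz": [0, -0.3, 0.7], "roll": 0.05, "grip": 0},
  {"xyz": [0, 0, 0.7], "roll": -0.05, "grip": 0},
  {"xyz": [0, 0, 0.7], "roll": -0.05, "grip": 0},
  {"xyz": [0, 0, 0.7], "roll": 0.05, "grip": 0},
])

```text
time_s: 11.42
position: [0.5827, 0.1942, 0.1106]
tcp_rot: [[-0.195, 0.981, 0.002], [0.981, 0.195, -0.002], [-0.002, 0.001, -1.0]]
force: [-3.3, -4.9, 12.9]
opening: 0.112
grasp_force: 30.0
```

>>> move_arm([
  {"xyz": [0, 0, 0.5], "roll": 0.05, "grip": 0},
  {"xyz": [0, 0, 0.5], "roll": -0.05, "grip": 0},
  {"xyz": [0, 0, 0.5], "roll": -0.05, "grip": 0},
  {"xyz": [0, 0, 0], "roll": 0.05, "grip": 0},
])

```text
time_s: 11.75
position: [0.583, 0.1944, 0.1105]
tcp_rot: [[-0.195, 0.981, 0.003], [0.981, 0.195, -0.001], [-0.002, 0.002, -1.0]]
force: [-4.2, -4.8, 15.4]
opening: 0.11
grasp_force: 30.0
```

>>> move_arm([
  {"xyz": [0, 0, 0.6], "roll": 0.06, "grip": 0},
  {"xyz": [0, 0, 0.6], "roll": -0.06, "grip": 0},
  {"xyz": [0, 0, 0], "roll": -0.06, "grip": 0},
  {"xyz": [0, 0, 0], "roll": 0.06, "grip": 0},
])

```text
time_s: 12.08
position: [0.5831, 0.1945, 0.1105]
tcp_rot: [[-0.196, 0.981, 0.003], [0.981, 0.196, -0.001], [-0.002, 0.003, -1.0]]
force: [-6.2, -4.7, 20.6]
opening: 0.115
grasp_force: 30.0
```

Seated: the TCP stays at 110.5 mm (expected 110.6) while the push grows, so this is the lock's floor. I ease the push slightly and turn.

>>> move_arm([
  {"xyz": [-0.3, -0.5, -1.0], "roll": 0, "grip": 0},
  {"xyz": [0, 0, 0], "roll": 0.08, "grip": 0},
  {"xyz": [0, 0, 0], "roll": 0.08, "grip": 0},
  {"xyz": [0, 0, 0], "roll": 0.08, "grip": 0},
  {"xyz": [0, 0, 0], "roll": 0.08, "grip": 0},
])

```text
time_s: 12.5
position: [0.582, 0.1941, 0.1105]
tcp_rot: [[0.128, 0.992, 0.001], [0.992, -0.128, -0.001], [-0.001, 0.002, -1.0]]
force: [-5.5, -4.4, 17.4]
opening: 0.112
grasp_force: 30.0
```

Run:
```python
from p import *
p,a,s=st(); print(p,a,s["force"],s["moment"],s["joint_positions"])
```

```text
[581.96354756 194.1156889  110.53251194] 82.67023268404449 [-5.49605209 -4.35900766 17.44659367] [-0.88076608  1.15473635  0.15911868] [ 8.06611608 37.38450876 89.27962406 -0.10844796 53.26789943 15.46064093]
```

>>> move_arm([
  {"xyz": [0, 0, -0.3], "roll": 0.09, "grip": 0},
  {"xyz": [0, 0, 0], "roll": 0.09, "grip": 0},
  {"xyz": [0, 0, 0], "roll": 0.09, "grip": 0},
  {"xyz": [0, 0, 0], "roll": 0.09, "grip": 0},
])

```text
time_s: 12.83
position: [0.5807, 0.1942, 0.1106]
tcp_rot: [[0.469, 0.883, -0.001], [0.883, -0.469, -0.001], [-0.002, -0.001, -1.0]]
force: [-7.4, -4.5, 17.6]
opening: 0.116
grasp_force: 30.0
```

Run:
```python
from p import *
p,a,s=st(); print(p,a,s["force"],s["moment"],s["opening"])
```

```text
[580.72145409 194.24545129 110.56181586] 62.00610076814489 [-7.3717355  -4.53584483 17.60511385] [-0.68618743  1.53109716  0.13257514] 0.11595972524246523
```

Run:
```python
from p import *
plan([0,0,0],62.0,[-2.7,2.6,0.3],7.0,11,0)
```

```text
[{"xyz": [0.1, -0.3, -0.0], "roll": 0.087, "grip": 0}, {"xyz": [0.1, -0.3, -0.0], "roll": 0.087, "grip": 0}, {"xyz": [0.0, -0.3, -0.0], "roll": 0.087, "grip": 0}, {"xyz": [0.0, -0.4, -0.0], "roll": 0.087, "grip": 0}, {"xyz": [-0.0, -0.3, -0.0], "roll": 0.087, "grip": 0}]
[{"xyz": [-0.1, -0.3, -0.0], "roll": 0.087, "grip": 0}, {"xyz": [-0.1, -0.4, -0.1], "roll": 0.088, "grip": 0}, {"xyz": [-0.1, -0.3, -0.0], "roll": 0.087, "grip": 0}, {"xyz": [-0.1, -0.3, -0.1], "roll": 0.088, "grip": 0}, {"xyz": [-0.2, -0.3, -0.0], "roll": 0.087, "grip": 0}]
[{"xyz": [-0.2, -0.3, -0.1], "roll": 0.088, "grip": 0}]
end [-2.7  2.6  0.3] 7.0
```

>>> move_arm([
  {"xyz": [-0.2, -0.4, 0], "roll": 0.087, "grip": 0},
  {"xyz": [0, -0.3, 0], "roll": 0.087, "grip": 0},
  {"xyz": [0, -0.3, 0], "roll": 0.087, "grip": 0},
  {"xyz": [0, -0.4, 0], "roll": 0.087, "grip": 0},
  {"xyz": [0, -0.3, 0], "roll": 0.087, "grip": 0},
])

```text
time_s: 13.25
position: [0.5788, 0.1958, 0.1105]
tcp_rot: [[0.798, 0.603, -0.002], [0.603, -0.798, 0.0], [-0.002, -0.001, -1.0]]
force: [-7.7, -2.0, 17.6]
opening: 0.11
grasp_force: 30.0
```

Run:
```python
from p import *
p,a,s=st(); print(p,a,s["force"],s["moment"],s["opening"])
```

```text
[578.79768281 195.81919    110.52314042] 37.06967456722341 [-7.71155151 -1.99502117 17.61704112] [-0.31621173  1.61456283  0.09379569] 0.10999118578628828
```

>>> move_arm([
  {"xyz": [-0.4, -0.4, 0], "roll": 0.087, "grip": 0},
  {"xyz": [-0.3, -0.4, 0], "roll": 0.088, "grip": 0},
  {"xyz": [-0.3, -0.3, 0], "roll": 0.087, "grip": 0},
  {"xyz": [-0.2, -0.3, 0], "roll": 0.088, "grip": 0},
  {"xyz": [-0.2, -0.3, 0], "roll": 0.087, "grip": 0},
])

```text
time_s: 13.67
position: [0.5781, 0.1975, 0.1105]
tcp_rot: [[0.978, 0.208, 0.001], [0.208, -0.978, 0.002], [0.002, -0.001, -1.0]]
force: [-6.2, -0.8, 15.4]
opening: 0.113
grasp_force: 30.0
```

>>> move_arm([
  {"xyz": [-0.2, -0.3, 0], "roll": 0.088, "grip": 0},
  {"xyz": [0, 0, 0], "roll": 0, "grip": 0},
  {"xyz": [0, 0, 0], "roll": 0, "grip": 0},
])

```text
time_s: 13.92
position: [0.5782, 0.1977, 0.1105]
tcp_rot: [[0.992, 0.125, 0.002], [0.125, -0.992, 0.002], [0.002, -0.001, -1.0]]
force: [-5.4, 0.3, 14.5]
opening: 0.113
grasp_force: 30.0
```

Run:
```python
from p import *
p,a,s=st(); print(p,a,s["force"],s["moment"],s["opening"],s["time_s"])
im,d=bot.capture("side")
c=cv2.resize(im[120:180,270:340,::-1],None,fx=8,fy=8,interpolation=2); cv2.imwrite("pics/s5.png",c)
```

```text
[578.15435229 197.70851358 110.51337543] 7.197114359738315 [-5.3878572   0.27157408 14.45868952] [-0.02973876  1.1177983   0.0549096 ] 0.11253473824525001 13.9167
```

View pics/s5.png

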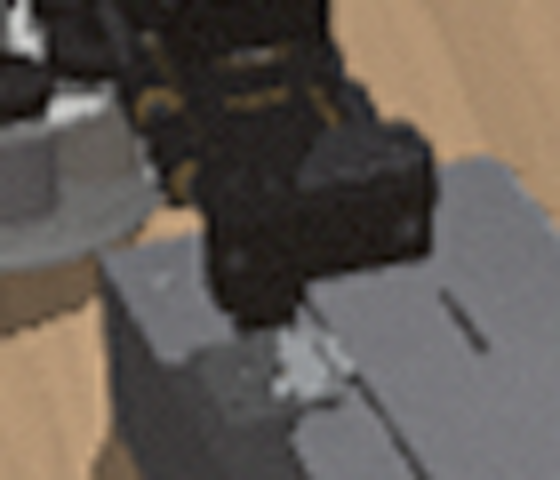

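The gripper still holds the key in the lock plate, at crop (250,320). The turn is 94° including the bit's play, and the moment of 0.055 N·m fits the spring. I add a slight nudge for margin, then hand in.

>>> move_arm([
  {"xyz": [0, 0, 0], "roll": 0.02, "grip": 0},
  {"xyz": [0, 0, 0], "roll": 0, "grip": 0},
  {"xyz": [0, 0, 0], "roll": 0, "grip": 0},
  {"xyz": [0, 0, 0], "roll": 0, "grip": 0},
])

```text
time_s: 14.3
position: [0.5782, 0.1978, 0.1105]
tcp_rot: [[0.994, 0.106, 0.002], [0.106, -0.994, 0.002], [0.002, -0.002, -1.0]]
force: [-5.1, 0.1, 15.7]
opening: 0.115
grasp_force: 30.0
```

Run:
```python
from p import *
p,a,s=st(); print(p,a,s["force"],s["moment"],s["opening"],s["time_s"])
if s["force"][2]>5 and 0.02<s["moment"][2]<.4 and s["opening"]>.1: print(bot.hand_in())
```

```text
[578.17364069 197.77907133 110.5194341 ] 6.066671372013546 [-5.14873393  0.09990994 15.7148521 ] [0.09725218 1.1123888  0.09489175] 0.1152787463452199 14.3
the job is handed in; nothing more can be done
None
```

I handed the job in at 14.3 s with the longer key pressed on the lock's floor, turned about 95° clockwise and still gripped at 30 N against the spring; I judged the turn from the wrist angle and torque, as the plug can't be seen, and I sent the arm nowhere near the other items.

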